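Stopper the weighing bottles, then crack the desiccator open

TASK

Get the samples ready for the desiccator: put each of the two loose stoppers fully home in the open brown weighing bottle of its own size, leaving both bottles standing upright. Then take the knob of the desiccator's lid, pull the lid straight up until its sticky seal breaks free, and hold it level over the jar about 20 mm open, clear of the jar all round; do not lift it right away from the jar, and leave the wash bottle, the reagent bottle and the spatula alone. Finish while still holding the lid there: do not let go or put it down.

Things in the scene. Friction and masses are not known exactly. Their poses are not given: they have to be found in the camera images.
- large_bottle: large weighing bottle: open-topped upright round bottle of brown glass, loose, 54 mm outer diameter, 60 mm high, walls 5 mm, mouth 44 mm inner diameter. Origin at the centre of its underside, z up.
- large_bottle_mouth (a point): centre of the large bottle's mouth, at rim height, 60 mm above its underside
- small_bottle: small weighing bottle: open-topped upright round bottle of brown glass, loose, 36 mm outer diameter, 50 mm high, walls 4.5 mm, mouth 27 mm inner diameter. Origin at the centre of its underside, z up.
- small_bottle_mouth (a point): centre of the small bottle's mouth, at rim height, 50 mm above its underside
- large_stopper: stopper of the large weighing bottle: white plastic, loose, 60 g. From the bottom: plug 39 mm diameter, 12 mm high (lowest 3 mm tapered); flange 54 mm diameter, 5 mm thick; upright round stem to grip, 18 mm diameter, 32 mm high (49 mm in all). Starts standing on its plug. Origin: centre of the plug's underside, z up the stem; seated it lies 12 mm below the bottle's rim, flange on the rim.
- small_stopper: stopper of the small weighing bottle: white plastic, loose, 35 g. From the bottom: plug 22 mm diameter, 12 mm high (lowest 3 mm tapered); flange 36 mm diameter, 5 mm thick; upright round stem to grip, 18 mm diameter, 32 mm high (49 mm in all). Starts standing on its plug. Origin: centre of the plug's underside, z up the stem; seated it lies 12 mm below the bottle's rim, flange on the rim.
- jar_rim (a point): centre of the desiccator jar's mouth at rim height, 95 mm above the table; z up. Clear glass jar, fixed, 156 mm diameter at the rim. Its seal grips the lid's plug: lifting takes an upward pull of about 12 to 18 N (weight included) at the peak, within the first 4 mm; from about 12 mm up the seal has let go and only the weight is left.
- lid: loose desiccator lid, 0.36 to 0.50 kg: grey plate 160 mm diameter, 8 mm thick at the edge, 16 mm in the middle; on it an upright round black knob 32 mm diameter, 42 mm high (its top 58 mm above the plate's underside). Below, a plug 13 mm deep (125 mm diameter) sits in the jar's 128 mm mouth. Origin at the centre of the plate's underside, which lies on the rim when shut; z up the knob.
- lid_knob (a point): middle of the upper part of the lid's black knob, on its axis, 37 mm above the lid plate's underside (21 mm above the knob's foot and 21 mm below its top)
- wash_bottle: bystander: white plastic wash bottle with a blue cap and a thin bent spout, 68 mm diameter, 180 mm high. Origin at the centre of its underside.
- reagent_bottle: bystander: small closed brown bottle with a black cap, 48 mm diameter, 85 mm high. Origin at the centre of its underside.
- spatula: bystander: small steel laboratory spatula lying flat on the table, 190 mm long (along its own x), 14 mm wide, 5 mm thick. Origin at the centre of its underside.
Mind the look-alikes: they are no part of the job. What is shaped like the small_bottle but pink is not meant.

How it is judged:
By the outcome, as a careful person would: the job done as asked, in the order asked, and still so for the second after the job is handed in, while the arm keeps its last pose, push and grip.
It also fails if it takes over 67 s, if anything falls off the work surface, if the arm or the gripper's body presses on something with over 40 N, if the wrist force passes 120 N, or if a joint passes its speed limit or range.

ROBOT

A 6-joint arm with a two-finger parallel gripper is mounted at the origin on the work surface. World frame = base frame: x ahead of the robot, y to its left, z up, the work surface at z = 0. Lengths are in m, angles in rad, forces in N, time in s.
With the tool pointing down it reaches from about 0.3 to 0.95 m from the base axis. Payload 3.1 kg.
Tool frame: the origin (TCP) lies between the finger pads; the fingertips stand 17 mm ahead of it and the grasp point (between the pads) lies 2 mm behind it; x points along the fingers, z is the direction in which the jaws open and shut, and the axes are right-handed (so a half turn about x gives the same grasp; the last joint's range is limited). The gripper opens to 85 mm and grips with 20 to 120 N. Pads are 22 mm wide; open, the fingers measure 114 mm over their backs; the gripper's body (76 mm by 85 mm) begins 54 mm behind the grasp point. The pads swing forward as they close: fully open they stand 13 mm farther back than shut.
Start: joints at [1.177, 0.308, 1.634, -0, 1.2, -0.07], TCP at [0.199, 0.593, 0.248] pointing down, gripper open.
Joint ranges: [-3.06, 3.06], [-0.79, 1.96], [0.05, 2.63], [-1.19, 4.34], [0.05, 2.64], [-2.94, 2.94]. Speed limits (rad/s): [2.79, 2.79, 3.14, 3.14, 3.14, 3.14].

INTERFACE

Orientations are given as [roll, pitch, yaw] about the fixed x, y, z axes, in that order (R = Rz(yaw) Ry(pitch) Rx(roll)).
In Python, from station import r gives the robot as it stands.
- The arm moves only by the tool apply_moves, never from a script. Its argument "deltas" is a list of rows, each a list of 7 numbers: the shift along the world's x, y, z in mm, then the turn, a rotation vector about the world's x, y, z in rad, then the finger opening in mm, from 0 to 85.4. A call has 1 to 5 rows; each row shifts and turns the pose as measured when the row begins; what a row does not reach is not made up. A row lasts 1/10 s, in which the tool goes at most 50 mm and 8.59 degrees, less where a joint would pass 70% of its speed; a pose out of reach is approached as far as the arm can. A call is refused whole if a number of a shift passes 50 or a number of a turn 0.15, either way. A call with a gripper value outside its range is refused whole. The fingers move at their own pace and stop on an object; "grip_force" is the grip in N (left out, the last holds). Time passes only in rows, so rows that do not move let the fingers close. It gives the time, the measured TCP pose, the force and the opening at its end, in the units of the state.
- r.get_obs(): the state, without advancing time (a new reading comes with each control period).
- r.read_camera(name): name is "side" or "top" or "wrist"; returns (picture, depth): 480x640x3 uint8, blue, green, red; 480x640 float32, m along the optical axis (not along the pixel's ray), 0 where there is no reading.
- r.camera_params(name): a dict with "camera_matrix" (3x3 intrinsics, pixels), "world_from_camera" (4x4, takes a point from camera to world coordinates); the wrist camera has in their place "hand_eye" (4x4, takes a point from camera to tool coordinates, whose origin is the TCP and whose axes are the tool frame's). Camera axes: x right, y down, z forward; pixel columns grow to the right and rows downward; lengths in m; the calibration is good to about 2 mm. A picture is of the moment at which its call begins: read the wrist's pose just before it. camera_params takes no time and is no camera call.
- r.hand_in(): hands the job in, once; it reports no verdict.
The state is a dict: "time": time; "qpos": joint angles; "joint_vel": joint speeds; "joint_efforts": joint torques, N m; "ee_pos": TCP position; "tool_rot": TCP orientation; "wrist_force": force on the tool from outside, world axes, zero at the start; "torque": the same for the moment, N m; "finger_gap": opening from 0.0 (shut) to 1.0 (fully open).
Only numpy, scipy, OpenCV 4.12 (cv2) and the standard library are available. Lean on these libraries where they do the work, as an engineer would, in place of code of your own. Each camera call takes 0.05 s, during which the arm holds its last target. There are 200 camera calls.

## Working session

There is one attempt and no reset: what is moved stays moved. The work goes in short steps, Python scripts to look and compute and a tool call to move; the robot and the scene stay as the last step left them, time stands still between calls to the robot, and variables do not carry over. Pictures are saved under pics/ and viewed, about 8 in all and at most 12, crops included, and the job is handed in when it is done.

Besides the shell and the picture viewer there is one more tool, called after ">>>" as name(argument=value, ...), one argument or row to a line, values as JSON. apply_moves: Moves the arm, as the interface text tells. Its arguments: {"type":"object","properties":{"deltas":{"type":"array"},"grip_force":{"type":"number"}},"required":["deltas"]}

```bash
mkdir -p pics
cat > h.py <<'E'
import numpy as np, cv2
from station import r
from scipy.spatial.transform import Rotation as R
def cam(n):
    o=r.get_obs(); img,d=r.read_camera(n); p=r.camera_params(n); K=np.array(p["camera_matrix"])
    if n=="wrist":
        T=np.eye(4); T[:3,:3]=R.from_euler("xyz",o["tool_rot"]).as_matrix(); T[:3,3]=o["ee_pos"]; T=T@np.array(p["hand_eye"])
    else: T=np.array(p["world_from_camera"])
    v,u=np.mgrid[0:480,0:640]
    P=np.stack([(u-K[0,2])/K[0,0]*d,(v-K[1,2])/K[1,1]*d,d],-1)
    W=P@T[:3,:3].T+T[:3,3]; W[d==0]=np.nan
    return img,d,W,K,T
E
python3 - <<'E'
from h import *
print(r.get_obs())
for n in("top","side"):
    img,d,W,K,T=cam(n); cv2.imwrite(f"pics/{n}0.png",img); np.savez(f"{n}0.npz",img=img,W=W,K=K,T=T); print(n,T.round(3),K)
E
```

```text
{'time': 0.0, 'qpos': array([ 1.17732933e+00,  3.09029829e-01,  1.63525952e+00,  9.68619476e-07,
        1.19964675e+00, -6.97056481e-02]), 'joint_vel': array([ 0.00134916, -0.00028966,  0.00331175, -0.00225429,  0.00056723,
       -0.00120408]), 'joint_efforts': array([-3.45958715e-04, -4.15262425e+01, -2.76654983e+01, -3.67923312e-04,
        1.06248551e-02, -1.33931292e-05]), 'ee_pos': array([0.19855341, 0.5917725 , 0.24699679]), 'tool_rot': array([ 3.07150217,  1.56845289, -1.96464851]), 'wrist_force': array([-0.38745921,  0.15774198, -0.24804725]), 'torque': array([ 0.04111776,  0.0503735 , -0.02946143]), 'finger_gap': 1.000164430444191}
top [[-0.021 -0.999  0.038  0.566]
 [-1.     0.021  0.009 -0.047]
 [-0.009 -0.037 -0.999  1.009]
 [ 0.     0.     0.     1.   ]] [[504.74253521   0.         325.74815742]
 [  0.         504.74253521 247.0355529 ]
 [  0.           0.           1.        ]]
side [[ 0.708 -0.415  0.571  0.16 ]
 [-0.706 -0.408  0.579 -0.517]
 [-0.007 -0.813 -0.582  0.578]
 [ 0.     0.     0.     1.   ]] [[442.10270863   0.         318.98220931]
 [  0.         442.10270863 237.70128772]
 [  0.           0.           1.        ]]
```

View pics/top0.png

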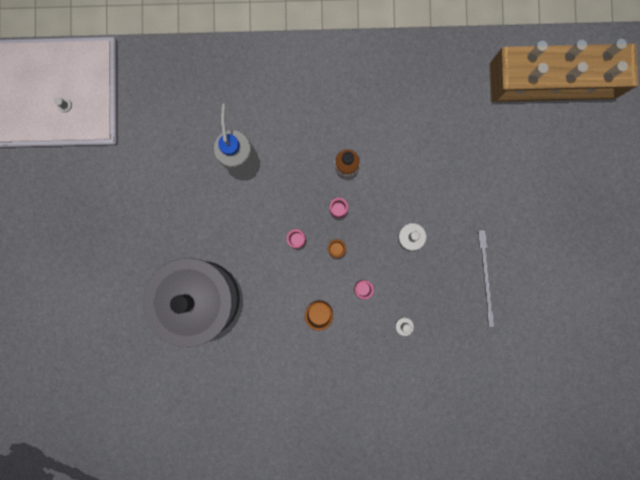

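View pics/side0.png

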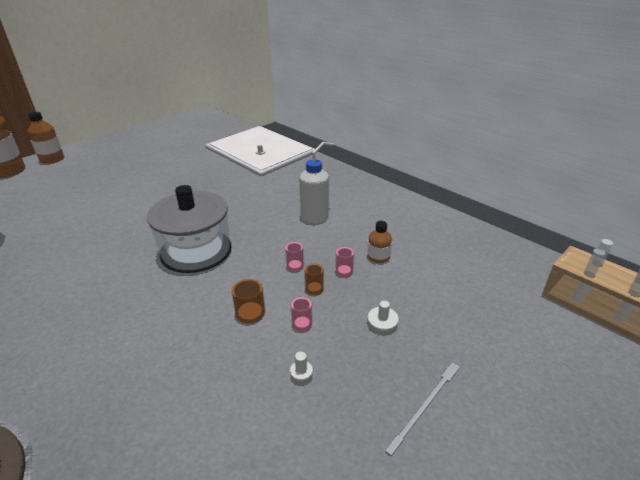

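Top view: the brown open bottles are at (337,249) small and (319,314) large. The closed brown reagent bottle is at (347,161), and pink look-alikes are at (339,208), (297,239) and (364,289). The white stoppers are at (412,237) large and (405,327) small, with a grey knob on the tray at (63,104). The lid knob is at (181,303).

```bash
cat > fit.py <<'E'
from h import *
from scipy.optimize import least_squares
def circ(p):
    f=lambda x:np.hypot(p[:,0]-x[0],p[:,1]-x[1])-x[2]
    m=p.mean(0); s=least_squares(f,[m[0],m[1],.02],loss="soft_l1",f_scale=.001); return s.x
def pts(W,c,rad,z0,z1):
    P=W.reshape(-1,3); k=(np.hypot(P[:,0]-c[0],P[:,1]-c[1])<rad)&(P[:,2]>z0)&(P[:,2]<z1); return P[k]
E
python3 - <<'E'
from fit import *
D={n:np.load(n+"0.npz") for n in("top","side")}
W=D["top"]["W"]
t=lambda u,v:W[v,u][:2]
print("table z",np.nanmedian(W[380:420,300:400,2]))
S={"Lstop":((412,237),.035),"Sstop":((405,327),.028),"sb":((337,249),.03),"lb":((319,314),.04),"reag":((347,161),.035),"p1":((339,208),.03),"p2":((297,239),.03),"p3":((364,289),.03),"wash":((231,149),.05),"tray":((63,104),.03)}
for k,(px,rad) in S.items():
    c=t(*px); 
    for n in D:
        p=pts(D[n]["W"],c,rad,.008,.3)
        if len(p)<5: print(k,n,"none");continue
        zt=np.percentile(p[:,2],97); q=p[p[:,2]>zt-.006]
        print(k,n,c.round(3),len(p),"ztop",zt.round(4),"topmean",q.mean(0).round(4),"mid-range",((q.min(0)+q.max(0))/2)[:2].round(4), "ext",(q.max(0)-q.min(0)).round(3),"circ",circ(q[:,:2]).round(4))
c=t(181,303)
for n in D:
  for z0,z1 in((.148,.16),(.10,.118)):
    p=pts(D[n]["W"],c,.1,z0,z1); print("lid",n,z0,len(p),p.mean(0).round(4) if len(p) else 0,((p.min(0)+p.max(0))/2).round(4),(p.max(0)-p.min(0)).round(3))
top=D["top"]["img"][130:350,140:450]; cv2.imwrite("pics/crop.png",cv2.resize(top,None,fx=2.5,fy=2.5,interpolation=cv2.INTER_CUBIC))
E
```

```text
table z 0.0009838930054124617
Lstop top [ 0.617 -0.202] 583 ztop 0.0505 topmean [ 0.6197 -0.2073  0.0493] mid-range [ 0.6195 -0.2075] ext [0.016 0.017 0.006] circ [ 0.6197 -0.2073  0.0063]
Lstop side [ 0.617 -0.202] 633 ztop 0.0501 topmean [ 0.6183 -0.207   0.0488] mid-range [ 0.6193 -0.2063] ext [0.017 0.017 0.007] circ [ 0.619  -0.2066  0.0065]
Sstop top [ 0.448 -0.185] 261 ztop 0.0518 topmean [ 0.4446 -0.1869  0.0499] mid-range [ 0.4446 -0.1875] ext [0.017 0.017 0.009] circ [ 0.4445 -0.1869  0.0062]
Sstop side [ 0.448 -0.185] 467 ztop 0.0504 topmean [ 0.4438 -0.1868  0.049 ] mid-range [ 0.4446 -0.1859] ext [0.017 0.019 0.007] circ [ 0.4438 -0.1867  0.0065]
sb top [ 0.599 -0.06 ] 173 ztop 0.0534 topmean [ 0.5995 -0.0577  0.0506] mid-range [ 0.5988 -0.0576] ext [0.033 0.034 0.007] circ [ 0.5988 -0.0579  0.0157]
sb side [ 0.599 -0.06 ] 496 ztop 0.0513 topmean [ 0.5987 -0.0573  0.0494] mid-range [ 0.599 -0.057] ext [0.036 0.034 0.007] circ [ 0.5987 -0.057   0.0158]
lb top [ 0.471 -0.022] 433 ztop 0.063 topmean [ 0.4718 -0.0214  0.0606] mid-range [ 0.4727 -0.0211] ext [0.053 0.053 0.00
[... 1664 characters left out ...]
7996 0.1296] ext [0.04  0.007 0.023] circ [ 0.8162 -0.5552  0.6846]
tray top [0.895 0.473] 696 ztop 0.0403 topmean [0.8977 0.479  0.0393] mid-range [0.8979 0.4794] ext [0.015 0.016 0.009] circ [0.8978 0.4794 0.0063]
tray side [0.895 0.473] 168 ztop 0.0413 topmean [0.8974 0.4792 0.0399] mid-range [0.8989 0.4796] ext [0.019 0.019 0.007] circ [0.897  0.481  0.0068]
lid top 0.148 277 [0.506  0.2121 0.1535] [0.5059 0.2119 0.1539] [0.029 0.031 0.01 ]
lid top 0.1 5773 [0.5059 0.2111 0.1061] [0.5052 0.2126 0.1085] [0.158 0.159 0.017]
lid side 0.148 138 [0.5046 0.2109 0.153 ] [0.5065 0.2131 0.152 ] [0.032 0.032 0.008]
lid side 0.1 2421 [0.4978 0.2002 0.1064] [0.5057 0.2128 0.109 ] [0.158 0.159 0.018]
```

View pics/crop.png

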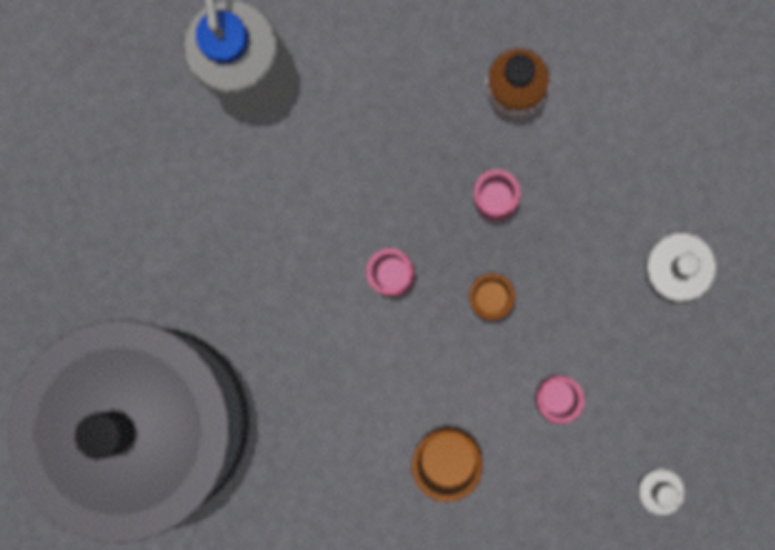

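The crop confirms the choice: the open brown small bottle is at (492,297) and the large one at (447,463). The pink ones and the capped reagent bottle are not meant. I'm starting towards the small stopper.

>>> apply_moves(
  deltas=[
    [15, -48, 0, 0, 0, 0, 45],
    [15, -48, 0, 0, 0, 0, 45],
    [15, -48, 0, 0, 0, 0, 45],
    [15, -48, 0, 0, 0, 0, 45],
    [15, -48, 0, 0, 0, 0, 45],
  ],
  grip_force=40,
)

```text
time: 0.6
ee_pos: [0.2706, 0.3542, 0.243]
tool_rot: [2.855, 1.566, -2.171]
wrist_force: [1.4, -0.8, -0.2]
finger_gap: 0.53
```

>>> apply_moves(
  deltas=[
    [15, -48, 0, 0, 0, 0, 45],
    [15, -48, 0, 0, 0, 0, 45],
    [15, -48, 0, 0, 0, 0, 45],
    [15, -48, 0, 0, 0, 0, 45],
    [15, -48, 0, 0, 0, 0, 45],
  ],
)

```text
time: 1.1
ee_pos: [0.3415, 0.1147, 0.2417]
tool_rot: [-3.127, 1.566, -1.865]
wrist_force: [0.9, -0.4, -0.0]
finger_gap: 0.524
```

>>> apply_moves(
  deltas=[
    [17, -49, 0, 0, 0, 0, 45],
    [17, -49, 0, 0, 0, 0, 45],
    [17, -49, 0, 0, 0, 0, 45],
    [17, -49, 0, 0, 0, 0, 45],
    [17, -49, 0, 0, 0, 0, 45],
  ],
)

```text
time: 1.6
ee_pos: [0.4201, -0.1229, 0.2415]
tool_rot: [-2.436, 1.567, -1.176]
wrist_force: [1.0, 0.8, 0.5]
finger_gap: 0.526
```

>>> apply_moves(
  deltas=[
    [18, -50, 0, 0, 0, 0, 45],
    [0, -6, -40, 0, 0, 0, 45],
    [0, 0, -40, 0, 0, 0, 45],
    [0, 0, 0, 0, 0, 0, 45],
    [0, 0, 0, 0, 0, 0, 45],
  ],
)

```text
time: 2.1
ee_pos: [0.4391, -0.1848, 0.161]
tool_rot: [-2.117, 1.561, -0.868]
wrist_force: [0.5, -0.3, 0.3]
finger_gap: 0.529
```

```bash
cat > near.py <<'E'
from fit import *
import sys
# stem-top / rim centre near c at height band, from wrist cam
def near(c,rad,z0,z1,name=None,n="wrist"):
    img,d,W,K,T=cam(n); o=r.get_obs()
    if name: cv2.imwrite(f"pics/{name}.png",img)
    p=pts(W,c,rad,z0,z1); print("tcp",o["ee_pos"].round(4),o["tool_rot"].round(3),"F",o["wrist_force"].round(1),"gap",round(float(o["finger_gap"]),3))
    z=R.from_euler("xyz",o["tool_rot"]).as_matrix(); print("toolx",z[:,0].round(3),"toolz",z[:,2].round(3))
    if len(p)>10: print(n,len(p),"mid",((p.min(0)+p.max(0))/2).round(4),"ext",(p.max(0)-p.min(0)).round(3),"circ",circ(p[:,:2]).round(4),"ztop",np.percentile(p[:,2],97).round(4))
    else: print("few",len(p))
    return img,W
E
python3 -c "
from near import *
near((.444,-.187),.03,.04,.06,'w1')"
```

```text
tcp [ 0.4387 -0.1844  0.1609] [-2.15   1.561 -0.9  ] F [ 0.1 -1.  -0.1] gap 0.528
toolx [ 0.006 -0.008 -1.   ] toolz [ 0.316  0.949 -0.005]
wrist 769 mid [ 0.4456 -0.1879  0.0463] ext [0.018 0.018 0.012] circ [ 0.4446 -0.1874  0.0065] ztop 0.0515
```

View pics/w1.png

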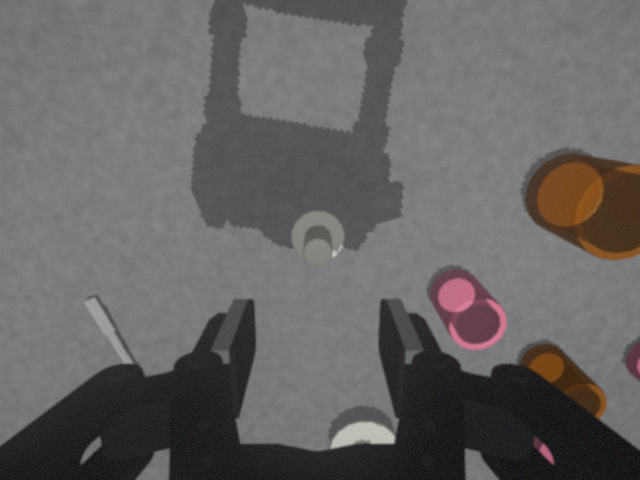

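The wrist view shows the small stopper's stem at (317,240), between and ahead of the open jaws. Top, side and wrist cameras agree on it within about 1 mm.

>>> apply_moves(
  deltas=[
    [6, -3, -30, 0.008, 0.006, 0, 45],
    [0, 0, -30, 0, 0, 0, 45],
    [0, 0, -30, 0, 0, 0, 45],
    [0, 0, -20, 0, 0, 0, 45],
    [0, 0, 0, 0, 0, 0, 45],
  ],
)

```text
time: 2.65
ee_pos: [0.4541, -0.1888, 0.06]
tool_rot: [-1.696, 1.549, -0.441]
wrist_force: [0.3, 0.2, 0.0]
finger_gap: 0.529
```

```bash
python3 -c "
from near import *
near((.445,-.187),.03,.04,.06)"
```

```text
tcp [ 0.4553 -0.1894  0.0614] [-1.699  1.546 -0.445] F [-0.7  0.   1.4] gap 0.528
toolx [ 0.022 -0.011 -1.   ] toolz [ 0.311  0.95  -0.003]
wrist 3367 mid [ 0.4526 -0.1862  0.05  ] ext [0.035 0.056 0.02 ] circ [ 0.4702 -0.1937  0.0292] ztop 0.0592
```

>>> apply_moves(
  deltas=[
    [-10, 2, 0, 0.011, 0.022, 0, 45],
    [0, 0, 0, 0, 0, 0, 45],
  ],
)

```text
time: 2.9
ee_pos: [0.4473, -0.1879, 0.0652]
tool_rot: [-1.643, 1.567, -0.387]
wrist_force: [0.6, -0.6, 0.2]
finger_gap: 0.526
```

```bash
python3 -c "
from near import *
near((.445,-.187),.02,.045,.053)"
```

```text
tcp [ 0.4484 -0.1885  0.0656] [-1.669  1.564 -0.413] F [ 0.3 -0.  -0.1] gap 0.525
toolx [ 0.006 -0.003 -1.   ] toolz [ 0.309  0.951 -0.001]
wrist 1796 mid [ 0.4455 -0.1878  0.0485] ext [0.018 0.018 0.007] circ [ 0.4448 -0.1874  0.0063] ztop 0.0513
```

>>> apply_moves(
  deltas=[
    [-4, 1, -13, 0.003, 0.006, 0, 45],
    [0, 0, -12, 0, 0, 0, 45],
    [0, 0, 0, 0, 0, 0, 45],
  ],
)

```text
time: 3.25
ee_pos: [0.4459, -0.1884, 0.0414]
tool_rot: [-1.681, 1.565, -0.425]
wrist_force: [0.0, -0.1, 0.4]
finger_gap: 0.525
```

>>> apply_moves(
  deltas=[
    [-1, 0, -1, 0.003, 0.006, 0, 10],
    [0, 0, 0, 0, 0, 0, 10],
    [0, 0, 0, 0, 0, 0, 10],
    [0, 0, 0, 0, 0, 0, 10],
    [0, 0, 0, 0, 0, 0, 10],
  ],
)

```text
time: 3.75
ee_pos: [0.4443, -0.1882, 0.0394]
tool_rot: [1.328, 1.567, 2.584]
wrist_force: [-0.3, 0.4, -0.4]
finger_gap: 0.197
```

>>> apply_moves(
  deltas=[
    [0, 0, 15, 0, 0, 0, 10],
    [0, 0, 40, 0, 0, 0, 10],
    [0, 0, 40, 0, 0, 0, 10],
    [0, 0, 20, 0, 0, 0, 10],
    [0, 0, 0, 0, 0, 0, 10],
  ],
)

```text
time: 4.25
ee_pos: [0.4423, -0.1872, 0.157]
tool_rot: [1.374, 1.563, 2.629]
wrist_force: [0.4, 0.2, -0.7]
finger_gap: 0.194
```

>>> apply_moves(
  deltas=[
    [39, 32, 0, 0, 0, 0, 10],
    [39, 32, 0, 0, 0, 0, 10],
    [39, 32, 0, 0, 0, 0, 10],
    [39, 32, -15, 0, 0, 0, 10],
    [0, 0, 0, 0, 0, 0, 10],
  ],
)

```text
time: 4.75
ee_pos: [0.5961, -0.0594, 0.1376]
tool_rot: [1.523, 1.562, 2.772]
wrist_force: [-0.7, 0.2, -0.5]
finger_gap: 0.198
```

```bash
python3 -c "
from near import *
near((.5988,-.0575),.026,.042,.055,'w2')
near((.5988,-.0575),.03,.1,.15,'s2','side')
near((.5988,-.0575),.03,.1,.15,'t2','top')
a=cv2.imread('pics/w2.png'); b=cv2.imread('pics/s2.png')[180:340,240:400]
cv2.imwrite('pics/c2.png',np.hstack([cv2.resize(a,(440,330)),cv2.resize(b,(330,330))]))"
```

```text
tcp [ 0.5944 -0.0609  0.1381] [1.685 1.561 2.934] F [-0.2 -0.4 -0.5] gap 0.194
toolx [-0.01   0.002 -1.   ] toolz [ 0.317  0.949 -0.001]
wrist 1237 mid [ 0.5983 -0.0583  0.0476] ext [0.031 0.036 0.011] circ [ 0.5993 -0.058   0.0153] ztop 0.0522
tcp [ 0.5933 -0.0622  0.1388] [1.748 1.56  2.995] F [-0.1 -0.1 -0.4] gap 0.192
toolx [-0.011  0.002 -1.   ] toolz [ 0.318  0.948 -0.002]
side 366 mid [ 0.5937 -0.0615  0.125 ] ext [0.036 0.042 0.05 ] circ [ 0.5947 -0.0628  0.0155] ztop 0.149
tcp [ 0.5928 -0.0631  0.1395] [1.764 1.561 3.01 ] F [ 0.3 -0.2 -0.2] gap 0.193
toolx [-0.01   0.001 -1.   ] toolz [ 0.319  0.948 -0.002]
few 0
```

View pics/c2.png

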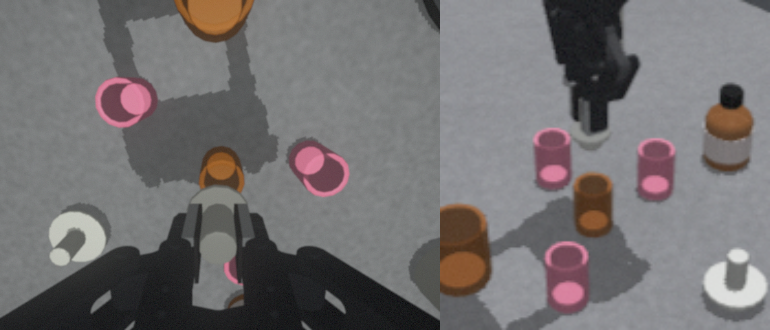

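The wrist and side crops show the small stopper held upright just above the brown small bottle (at (220,170) and (592,205) in the crop).

>>> apply_moves(
  deltas=[
    [6, 5, -20, -0.001, -0.01, 0, 10],
    [0, 0, -15, 0, 0, 0, 10],
    [0, 0, 0, 0, 0, 0, 10],
  ],
)

```text
time: 5.2
ee_pos: [0.5957, -0.0612, 0.1035]
tool_rot: [2.339, 1.569, -2.702]
wrist_force: [0.0, -0.6, -0.1]
finger_gap: 0.196
```

```bash
python3 -c "
from near import *
near((.5988,-.0575),.026,.042,.055,'w3')
near((.5988,-.0575),.026,.042,.053,'s3','side')"
```

```text
tcp [ 0.5962 -0.0614  0.1043] [ 3.003  1.57  -2.038] F [-0.1  0.1 -0.3] gap 0.197
toolx [-0.    -0.001 -1.   ] toolz [ 0.323  0.947 -0.001]
wrist 1308 mid [ 0.5972 -0.0566  0.0476] ext [0.029 0.032 0.011] circ [ 0.6    -0.0585  0.0161] ztop 0.0523
tcp [ 0.5973 -0.0614  0.1053] [-1.823  1.569 -0.581] F [ 0.5 -0.4 -0.8] gap 0.196
toolx [ 0.002 -0.001 -1.   ] toolz [ 0.323  0.946 -0.001]
side 156 mid [ 0.5989 -0.0572  0.0474] ext [0.035 0.036 0.011] circ [ 0.5982 -0.0575  0.0156] ztop 0.0523
```

>>> apply_moves(
  deltas=[
    [2, 3, -4, 0, 0.002, 0, 10],
    [0, 0, 0, 0, 0, 0, 10],
    [0, 0, 0, 0, 0, 0, 10],
  ],
)

```text
time: 5.6
ee_pos: [0.6005, -0.0597, 0.1036]
tool_rot: [-1.751, 1.567, -0.51]
wrist_force: [-0.0, -0.1, 0.4]
finger_gap: 0.195
```

>>> apply_moves(
  deltas=[
    [-1, 2, -6, 0, 0.003, 0, 10],
    [0, 0, -6, 0, 0, 0, 10],
    [0, 0, 0, 0, 0, 0, 10],
  ],
)

```text
time: 5.9
ee_pos: [0.6002, -0.0575, 0.0918]
tool_rot: [-2.032, 1.568, -0.791]
wrist_force: [0.4, 0.4, 0.1]
finger_gap: 0.192
```

>>> apply_moves(
  deltas=[
    [-1, -0.5, -3, 0, 0.002, 0, 10],
    [0, 0, -3, 0, 0, 0, 10],
    [0, 0, 0, 0, 0, 0, 10],
  ],
)

```text
time: 6.2
ee_pos: [0.5988, -0.0579, 0.0847]
tool_rot: [3.089, 1.568, -1.953]
wrist_force: [1.2, -0.6, -0.6]
finger_gap: 0.197
```

```bash
python3 -c "
from near import *
near((.5988,-.0575),.026,.042,.055,'w4')
near((.5988,-.0575),.026,.042,.053,'s4','side')
a=cv2.imread('pics/w4.png'); b=cv2.imread('pics/s4.png')[220:320,260:360]
cv2.imwrite('pics/c4.png',np.hstack([cv2.resize(a,(440,330)),cv2.resize(b,(330,330))]))"
```

```text
tcp [ 0.5988 -0.0579  0.0848] [-3.139  1.568 -1.898] F [-0.9  0.2  0.1] gap 0.195
toolx [-0.001 -0.002 -1.   ] toolz [ 0.324  0.946 -0.002]
wrist 1100 mid [ 0.5936 -0.0568  0.0475] ext [0.022 0.033 0.011] circ [ 0.6012 -0.0587  0.0176] ztop 0.0522
tcp [ 0.5991 -0.0579  0.0851] [-2.917  1.568 -1.676] F [-0.1 -0.4 -0.1] gap 0.194
toolx [-0.    -0.002 -1.   ] toolz [ 0.324  0.946 -0.002]
side 125 mid [ 0.597  -0.0588  0.0472] ext [0.032 0.031 0.01 ] circ [ 0.5992 -0.0562  0.0164] ztop 0.052
```

No contact force about 4 mm below rim contact height, so the plug has entered the mouth. Continuing down.

>>> apply_moves(
  deltas=[
    [0, 0, -4, 0, 0, 0, 10],
    [0, 0, -3, 0, 0, 0, 10],
    [0, 0, -1, 0, 0, 0, 10],
    [0, 0, 0, 0, 0, 0, 10],
  ],
)

```text
time: 6.7
ee_pos: [0.5997, -0.0581, 0.0773]
tool_rot: [-2.437, 1.568, -1.196]
wrist_force: [-0.7, 0.6, 1.2]
finger_gap: 0.195
```

>>> apply_moves(
  deltas=[
    [-0.5, 0, -2, 0, 0, 0, 10],
    [0, 0, 0, 0, 0, 0, 10],
  ],
)

```text
time: 6.9
ee_pos: [0.6005, -0.0582, 0.0779]
tool_rot: [-2.0, 1.567, -0.759]
wrist_force: [0.2, 0.5, -0.7]
finger_gap: 0.195
```

>>> apply_moves(
  deltas=[
    [-1, 0, -2, 0, 0, 0, 10],
    [0, 0, -2, 0, 0, 0, 10],
  ],
)

```text
time: 7.1
ee_pos: [0.6014, -0.0585, 0.0772]
tool_rot: [-1.732, 1.564, -0.491]
wrist_force: [-6.0, 1.5, 15.6]
finger_gap: 0.193
```

>>> apply_moves(
  deltas=[
    [-1, 0, 1.5, 0, 0, 0, 10],
    [0, 0, 0, 0, 0, 0, 45],
    [0, 0, 0, 0, 0, 0, 45],
    [0, 0, 0, 0, 0, 0, 45],
  ],
)

```text
time: 7.5
ee_pos: [0.6002, -0.0585, 0.0783]
tool_rot: [-1.717, 1.563, -0.476]
wrist_force: [-0.6, 0.2, 0.6]
finger_gap: 0.528
```

>>> apply_moves(
  deltas=[
    [0, 0, 30, 0, 0, 0, 45],
    [0, 0, 40, 0, 0, 0, 45],
    [0, 0, 40, 0, 0, 0, 45],
    [5, -40, 10, 0, 0, 0, 45],
    [5, -40, 0, 0, 0, 0, 45],
  ],
)

```text
time: 8.0
ee_pos: [0.6062, -0.1348, 0.1981]
tool_rot: [2.153, 1.568, -2.882]
wrist_force: [0.7, -0.7, -0.7]
finger_gap: 0.526
```

```bash
python3 -c "
from near import *
for n in('side','top'):
  img,W=near((.599,-.058),.026,.075,.095,n+'5',n)
  p=pts(W,(.599,-.058),.026,.048,.06); print('flange',((p.min(0)+p.max(0))/2).round(4),p[:,2].mean())
img,W=near((.6195,-.2072),.03,.04,.056,None)
a=cv2.imread('pics/side5.png')[200:320,240:400]; cv2.imwrite('pics/c5.png',cv2.resize(a,None,fx=4,fy=4))"
```

```text
tcp [ 0.6074 -0.1416  0.1984] [-2.798  1.564 -1.553] F [ 2.  -3.3  0.8] gap 0.528
toolx [ 0.    -0.006 -1.   ] toolz [ 0.32   0.947 -0.006]
side 91 mid [ 0.6007 -0.0575  0.0828] ext [0.018 0.018 0.015] circ [ 0.6002 -0.0585  0.0069] ztop 0.0889
flange [ 0.6002 -0.0573  0.0539] 0.05459380056880745
tcp [ 0.6064 -0.1388  0.1972] [ 2.744  1.567 -2.297] F [-0.3  0.8 -0.9] gap 0.525
toolx [-0.002 -0.003 -1.   ] toolz [ 0.323  0.946 -0.003]
top 68 mid [ 0.6002 -0.0591  0.0868] ext [0.015 0.015 0.007] circ [ 0.6002 -0.0589  0.0059] ztop 0.0901
flange [ 0.5996 -0.0586  0.0539] 0.05522279095231899
tcp [ 0.6053 -0.1365  0.196 ] [1.873 1.565 3.115] F [-0.1  1.9 -0.9] gap 0.531
toolx [-0.005  0.    -1.   ] toolz [ 0.323  0.947 -0.002]
wrist 591 mid [ 0.6211 -0.2079  0.0462] ext [0.018 0.017 0.012] circ [ 0.6205 -0.2071  0.0066] ztop 0.0515
```

View pics/c5.png

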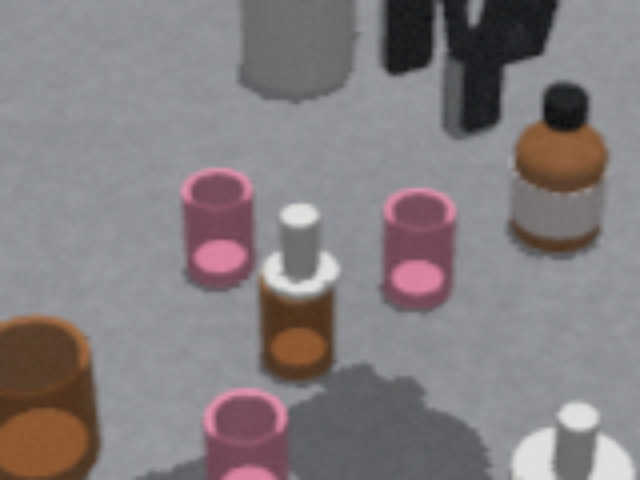

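The small stopper sits flush: flange on rim, top at about 0.0885, with the bottle upright at crop (300,330). Next is the large stopper.

>>> apply_moves(
  deltas=[
    [8, -36, -30, 0, 0, 0, 50],
    [7, -35, -30, 0, 0, 0, 50],
    [0, 0, -30, 0, 0, 0, 50],
    [0, 0, -20, 0, 0, 0, 50],
    [0, 0, 0, 0, 0, 0, 50],
  ],
)

```text
time: 8.65
ee_pos: [0.6191, -0.2044, 0.08]
tool_rot: [1.294, 1.561, 2.538]
wrist_force: [0.6, -0.8, -0.8]
finger_gap: 0.586
```

```bash
python3 -c "
from near import *
near((.6205,-.207),.02,.044,.053)"
```

```text
tcp [ 0.6196 -0.2043  0.0812] [1.253 1.563 2.497] F [-0.9  0.1 -0.3] gap 0.585
toolx [-0.007  0.005 -1.   ] toolz [0.321 0.947 0.003]
wrist 1529 mid [ 0.6213 -0.2081  0.0481] ext [0.018 0.017 0.008] circ [ 0.6204 -0.2078  0.0064] ztop 0.0513
```

>>> apply_moves(
  deltas=[
    [1, -3.5, -15, -0.005, -0.007, 0, 50],
    [0, 0, -15, 0, 0, 0, 50],
    [0, 0, -11, 0, 0, 0, 50],
    [0, 0, 0, 0, 0, 0, 50],
  ],
)

```text
time: 9.1
ee_pos: [0.6231, -0.2052, 0.042]
tool_rot: [-1.391, 1.566, -0.144]
wrist_force: [0.4, -0.6, 0.6]
finger_gap: 0.583
```

>>> apply_moves(
  deltas=[
    [-2.5, -2.5, -2, 0, 0.005, 0, 50],
    [0, 0, 0, 0, 0, 0, 50],
  ],
)

```text
time: 9.3
ee_pos: [0.6213, -0.2076, 0.0409]
tool_rot: [-2.273, 1.569, -1.025]
wrist_force: [0.1, 0.3, 0.1]
finger_gap: 0.584
```

>>> apply_moves(
  deltas=[
    [-1, 0, -1, 0, 0.002, 0, 10],
    [0, 0, 0, 0, 0, 0, 10],
    [0, 0, 0, 0, 0, 0, 10],
    [0, 0, 0, 0, 0, 0, 10],
    [0, 0, 0, 0, 0, 0, 10],
  ],
)

```text
time: 9.8
ee_pos: [0.6216, -0.2084, 0.042]
tool_rot: [-2.161, 1.568, -0.913]
wrist_force: [0.5, -0.3, -0.0]
finger_gap: 0.196
```

>>> apply_moves(
  deltas=[
    [0, 0, 15, 0, 0, 0, 10],
    [0, 0, 40, 0, 0, 0, 10],
    [0, 0, 40, 0, 0, 0, 10],
    [0, 0, 30, 0, 0, 0, 10],
    [0, 0, 0, 0, 0, 0, 10],
  ],
)

```text
time: 10.3
ee_pos: [0.6195, -0.2076, 0.1731]
tool_rot: [2.992, 1.569, -2.044]
wrist_force: [1.3, -0.6, -0.2]
finger_gap: 0.193
```

>>> apply_moves(
  deltas=[
    [-37, 46, 0, 0, 0, 0, 10],
    [-37, 46, 0, 0, 0, 0, 10],
    [-37, 46, 0, 0, 0, 0, 10],
    [-37, 46, 0, 0, 0, 0, 10],
    [0, 0, -25, 0, 0, 0, 10],
  ],
)

```text
time: 10.8
ee_pos: [0.4877, -0.0445, 0.1497]
tool_rot: [-1.627, 1.561, -0.384]
wrist_force: [1.8, -1.3, -0.8]
finger_gap: 0.193
```

>>> apply_moves(
  deltas=[
    [0, 0, 0, 0, 0, 0, 10],
    [0, 0, 0, 0, 0, 0, 10],
  ],
)

```text
time: 11.0
ee_pos: [0.4837, -0.0427, 0.1472]
tool_rot: [-2.14, 1.568, -0.895]
wrist_force: [0.0, -0.4, -0.4]
finger_gap: 0.192
```

```bash
python3 -c "
from near import *
near((.472,-.021),.034,.05,.066,'w6')
near((.472,-.021),.034,.05,.066,'s6','side')"
```

```text
tcp [ 0.4836 -0.0429  0.147 ] [-2.342  1.568 -1.097] F [-0.4  0.1 -0. ] gap 0.193
toolx [ 0.001 -0.002 -1.   ] toolz [ 0.321  0.947 -0.002]
wrist 2556 mid [ 0.473  -0.0217  0.0567] ext [0.052 0.053 0.013] circ [ 0.4724 -0.0216  0.0238] ztop 0.0622
tcp [ 0.4842 -0.0433  0.1473] [-2.115  1.567 -0.871] F [-0.6 -0.4 -1. ] gap 0.194
toolx [ 0.002 -0.003 -1.   ] toolz [ 0.321  0.947 -0.002]
side 410 mid [ 0.4721 -0.02    0.0566] ext [0.054 0.055 0.013] circ [ 0.4719 -0.0212  0.0243] ztop 0.062
```

>>> apply_moves(
  deltas=[
    [-11, 21, -15, 0, 0, 0, 10],
    [0, 0, -15, 0, 0, 0, 10],
    [0, 0, 0, 0, 0, 0, 10],
    [0, 0, 0, 0, 0, 0, 10],
  ],
)

```text
time: 11.5
ee_pos: [0.4793, -0.0251, 0.1204]
tool_rot: [-1.607, 1.559, -0.368]
wrist_force: [0.2, -0.5, -0.9]
finger_gap: 0.192
```

>>> apply_moves(
  deltas=[
    [-5.5, 3, -6, 0.004, 0.011, 0, 10],
    [0, 0, -4, 0, 0, 0, 10],
    [0, 0, 0, 0, 0, 0, 10],
  ],
)

```text
time: 11.8
ee_pos: [0.476, -0.0233, 0.1119]
tool_rot: [-1.411, 1.568, -0.174]
wrist_force: [-0.3, -0.0, -0.9]
finger_gap: 0.196
```

>>> apply_moves(
  deltas=[
    [-2.5, 1.3, -4, 0, 0.003, 0, 10],
    [0, 0, -3, 0, 0, 0, 10],
    [0, 0, 0, 0, 0, 0, 10],
  ],
)

```text
time: 12.1
ee_pos: [0.4736, -0.0222, 0.1047]
tool_rot: [-2.047, 1.57, -0.81]
wrist_force: [0.2, 0.2, -0.2]
finger_gap: 0.192
```

```bash
python3 -c "
from near import *
img,W=near((.472,-.021),.034,.064,.085,'s7','side')
p=pts(W,(.472,-.021),.034,.055,.063);print(((p.min(0)+p.max(0))/2).round(4))
near((.472,-.021),.034,.05,.066,'w7')
a=cv2.imread('pics/w7.png'); b=cv2.imread('pics/s7.png')[220:340,180:300]
cv2.imwrite('pics/c7.png',np.hstack([cv2.resize(a,(440,330)),cv2.resize(b,(330,330))]))"
```

```text
tcp [ 0.4737 -0.0221  0.1048] [-1.991  1.57  -0.755] F [-0.4 -0.4 -0.3] gap 0.192
toolx [ 0.001 -0.001 -1.   ] toolz [ 0.328  0.945 -0.   ]
side 418 mid [ 0.4723 -0.0214  0.0738] ext [0.053 0.053 0.019] circ [ 0.4738 -0.0203  0.0211] ztop 0.0826
[ 0.4715 -0.0243  0.0589]
tcp [ 0.4738 -0.0222  0.1049] [-1.851  1.57  -0.614] F [-0.7 -0.2 -0.6] gap 0.193
toolx [ 0.001 -0.001 -1.   ] toolz [ 0.328  0.945 -0.   ]
wrist 1860 mid [ 0.4626 -0.0188  0.0566] ext [0.032 0.048 0.013] circ [ 0.4745 -0.0221  0.0263] ztop 0.0622
```

View pics/c7.png

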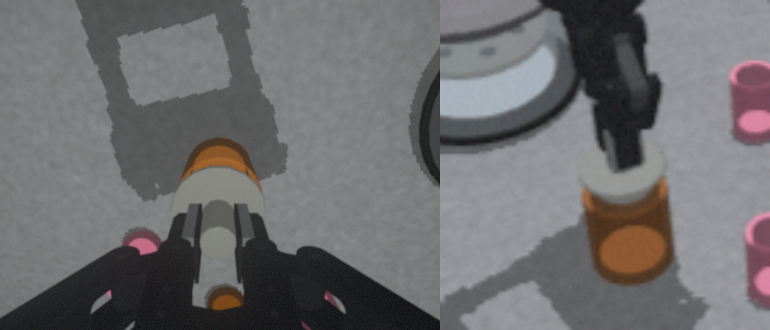

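The large stopper is concentric above its bottle: side crop at (625,190), with the flange centre at (0.472,-0.021). I'll lower it.

>>> apply_moves(
  deltas=[
    [0, 0, -4, 0, 0, 0, 10],
    [0, 0, -3, 0, 0, 0, 10],
    [0, 0, 0, 0, 0, 0, 10],
  ],
)

```text
time: 12.5
ee_pos: [0.4741, -0.0222, 0.0976]
tool_rot: [-1.676, 1.569, -0.439]
wrist_force: [-0.4, 0.8, 0.1]
finger_gap: 0.197
```

>>> apply_moves(
  deltas=[
    [-0.5, 0, -4, 0, 0, 0, 10],
    [0, 0, -3, 0, 0, 0, 10],
    [0, 0, 0, 0, 0, 0, 10],
  ],
)

```text
time: 12.8
ee_pos: [0.4735, -0.0222, 0.0899]
tool_rot: [-1.705, 1.569, -0.468]
wrist_force: [-0.8, 0.7, -0.9]
finger_gap: 0.194
```

>>> apply_moves(
  deltas=[
    [0, 0, -2, 0, 0, 0, 10],
    [0, 0, -2, 0, 0, 0, 10],
  ],
)

```text
time: 13.0
ee_pos: [0.4745, -0.0223, 0.0894]
tool_rot: [-2.479, 1.57, -1.241]
wrist_force: [-6.7, 1.0, 20.2]
finger_gap: 0.191
```

Seated against the rim with 20 N at the expected height. Next I release and lift off towards the lid, with the jaws wide.

>>> apply_moves(
  deltas=[
    [-0.5, 0, 1.5, 0, 0, 0, 10],
    [0, 0, 0, 0, 0, 0, 50],
    [0, 0, 0, 0, 0, 0, 50],
    [0, 0, 0, 0, 0, 0, 50],
  ],
)

```text
time: 13.4
ee_pos: [0.4753, -0.0225, 0.0922]
tool_rot: [-1.629, 1.567, -0.392]
wrist_force: [0.4, 0.5, 0.5]
finger_gap: 0.588
```

>>> apply_moves(
  deltas=[
    [0, 0, 25, 0, 0, 0, 60],
    [0, 0, 45, 0, 0, 0, 60],
    [0, 0, 50, 0, 0, 0, 60],
    [5, 45, 20, 0, 0, 0, 60],
    [8, 45, 0, 0, 0, 0, 60],
  ],
)

```text
time: 13.9
ee_pos: [0.485, 0.0656, 0.2344]
tool_rot: [2.072, 1.567, -2.985]
wrist_force: [0.7, 0.6, -0.3]
finger_gap: 0.701
```

>>> apply_moves(
  deltas=[
    [8, 45, 0, 0, 0, 0, 60],
    [8, 45, 0, 0, 0, 0, 60],
    [0, 0, 0, 0, 0, 0, 60],
    [0, 0, 0, 0, 0, 0, 60],
  ],
)

```text
time: 14.3
ee_pos: [0.5028, 0.1637, 0.2363]
tool_rot: [-0.607, 1.568, 0.625]
wrist_force: [-0.6, -0.2, -0.6]
finger_gap: 0.7
```

```bash
python3 -c "
from near import *
for n in('side','top'):
  img,W=near((.472,-.021),.034,.084,.105,n+'8',n)
  p=pts(W,(.472,-.021),.034,.058,.070); print('flange',((p.min(0)+p.max(0))/2).round(4),p[:,2].mean())
near((.506,.2122),.03,.147,.16,'w8')
a=cv2.imread('pics/side8.png')[140:380,140:420]; cv2.imwrite('pics/c8.png',cv2.resize(a,None,fx=2.5,fy=2.5))"
```

```text
tcp [0.5028 0.1634 0.2363] [-0.451  1.567  0.779] F [ 0.5 -0.1 -0.2] gap 0.704
toolx [ 0.003  0.003 -1.   ] toolz [0.333 0.943 0.003]
side 114 mid [ 0.4737 -0.0224  0.0923] ext [0.018 0.017 0.016] circ [ 0.4732 -0.022   0.0068] ztop 0.099
flange [ 0.4731 -0.0202  0.064 ] 0.06512993128415953
tcp [0.5028 0.1626 0.2363] [-0.515  1.568  0.714] F [-0.4  0.4 -0.2] gap 0.703
toolx [ 0.002  0.002 -1.   ] toolz [0.335 0.942 0.003]
top 82 mid [ 0.4737 -0.0228  0.0938] ext [0.016 0.016 0.016] circ [ 0.4739 -0.0225  0.0064] ztop 0.1005
flange [ 0.4729 -0.0219  0.064 ] 0.06565156710098648
tcp [0.5028 0.162  0.2363] [-0.554  1.568  0.674] F [-0.1 -0.1  0.4] gap 0.704
toolx [ 0.002  0.002 -1.   ] toolz [0.335 0.942 0.003]
wrist 2998 mid [0.5074 0.2126 0.1516] ext [0.032 0.032 0.009] circ [0.5064 0.2122 0.0113] ztop 0.1555
```

View pics/c8.png

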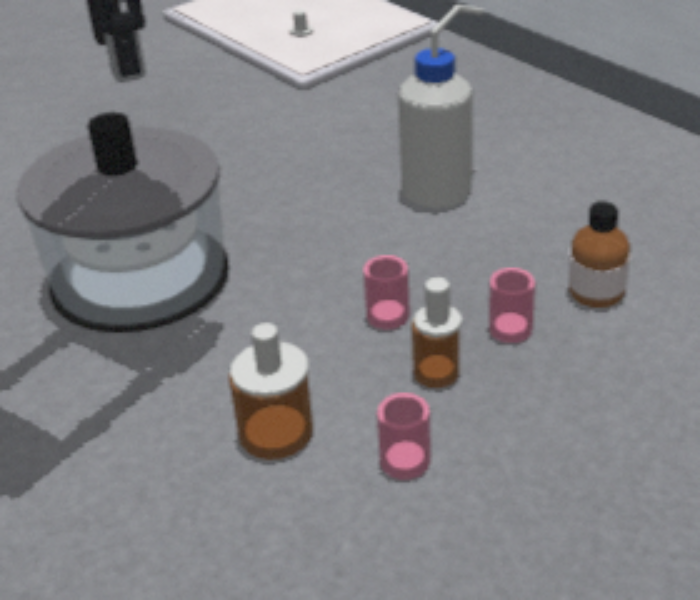

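Both bottles are closed and upright: large at crop (272,400), small at (437,345). I'm moving over the knob.

>>> apply_moves(
  deltas=[
    [4, 49, 0, 0, 0, 0, 60],
    [0, 0, -20, 0, 0, 0, 60],
    [0, 0, -20, 0, 0, 0, 60],
    [0, 0, 0, 0, 0, 0, 60],
    [0, 0, 0, 0, 0, 0, 60],
  ],
)

```text
time: 14.95
ee_pos: [0.5081, 0.2053, 0.1956]
tool_rot: [-1.159, 1.568, 0.059]
wrist_force: [-0.2, 0.4, 0.2]
finger_gap: 0.701
```

```bash
python3 -c "
from near import *
near((.506,.2122),.02,.147,.16)"
```

```text
tcp [0.5079 0.2052 0.1956] [-1.237  1.568 -0.019] F [-1.5 -0.2 -0. ] gap 0.704
toolx [ 0.003 -0.    -1.   ] toolz [0.346 0.938 0.001]
wrist 4201 mid [0.5074 0.2128 0.1516] ext [0.032 0.031 0.009] circ [0.5062 0.2131 0.0113] ztop 0.1553
```

>>> apply_moves(
  deltas=[
    [-1, 7.3, -10, 0, 0.003, 0, 60],
    [0, 0, -15, 0, 0, 0, 60],
    [0, 0, 0, 0, 0, 0, 60],
  ],
)

```text
time: 15.3
ee_pos: [0.5083, 0.212, 0.171]
tool_rot: [-0.872, 1.567, 0.343]
wrist_force: [-1.1, -0.8, -0.8]
finger_gap: 0.704
```

>>> apply_moves(
  deltas=[
    [-1, 0.5, -15, 0, 0.003, 0, 60],
    [0, 0, -15, 0, 0, 0, 60],
    [0, 0, -9, 0, 0, 0, 60],
    [0, 0, 0, 0, 0, 0, 60],
  ],
)

```text
time: 15.7
ee_pos: [0.5068, 0.2125, 0.1285]
tool_rot: [0.973, 1.57, 2.188]
wrist_force: [-0.3, -1.0, 0.2]
finger_gap: 0.7
```

>>> apply_moves(
  deltas=[
    [0, 0, 1.5, 0, 0, 0, 25],
    [0, 0, 0, 0, 0, 0, 25],
    [0, 0, 0, 0, 0, 0, 25],
    [0, 0, 0, 0, 0, 0, 25],
    [0, 0, 0, 0, 0, 0, 25],
  ],
  grip_force=90,
)

```text
time: 16.2
ee_pos: [0.5069, 0.2128, 0.1302]
tool_rot: [0.452, 1.569, 1.668]
wrist_force: [0.9, 0.8, -2.7]
finger_gap: 0.351
```

>>> apply_moves(
  deltas=[
    [0, 0, 2, 0, 0, 0, 25],
    [0, 0, 2, 0, 0, 0, 25],
  ],
)

```text
time: 16.4
ee_pos: [0.5062, 0.2129, 0.1327]
tool_rot: [0.863, 1.569, 2.078]
wrist_force: [2.4, 2.8, -13.0]
finger_gap: 0.355
```

>>> apply_moves(
  deltas=[
    [0, 0, 2, 0, 0, 0, 25],
    [0, 0, 2, 0, 0, 0, 25],
    [0, 0, 2, 0, 0, 0, 25],
  ],
)

```text
time: 16.7
ee_pos: [0.5058, 0.2129, 0.137]
tool_rot: [0.986, 1.568, 2.201]
wrist_force: [1.9, 0.9, -6.7]
finger_gap: 0.358
```

>>> apply_moves(
  deltas=[
    [0.5, 0, 3, 0, 0, 0, 25],
    [0, 0, 3, 0, 0, 0, 25],
    [0, 0, 3, 0, 0, 0, 25],
    [0, 0, 3, 0, 0, 0, 25],
  ],
)

```text
time: 17.1
ee_pos: [0.5058, 0.2124, 0.1518]
tool_rot: [1.781, 1.567, 2.996]
wrist_force: [-0.6, -0.7, -4.0]
finger_gap: 0.353
```

```bash
cat > lid.py <<'E'
from near import *
for n in("side","top"):
    img,W=near((.5065,.2125),.078,.112,.133,n+"9",n)
    p=pts(W,(.5065,.2125),.08,.105,.14)
    d=np.hypot(p[:,0]-.5065,p[:,1]-.2125); q=p[(d>.06)]  # sloped plate edge zone
    A=np.c_[q[:,:2]-[.5065,.2125],np.hypot(*(q[:,:2]-[.5065,.2125]).T),np.ones(len(q))]
    s=np.linalg.lstsq(A,q[:,2],rcond=None)[0]; print(n,"tilt",s[:2].round(4),"edge z",(s[2]*.078+s[3]).round(4),len(q))
a=cv2.imread("pics/side9.png")[140:380,140:420]; cv2.imwrite("pics/c9.png",cv2.resize(a,None,fx=2.5,fy=2.5))
E
python3 lid.py
```

```text
tcp [0.5063 0.2125 0.1524] [1.576 1.568 2.792] F [ 0.3 -0.2 -4.3] gap 0.355
toolx [-0.002  0.001 -1.   ] toolz [ 0.348  0.937 -0.   ]
side 2061 mid [0.5064 0.212  0.1248] ext [0.155 0.155 0.016] circ [0.5079 0.2158 0.0607] ztop 0.1326
side tilt [0.0053 0.0193] edge z 0.1253 1236
tcp [0.5064 0.2126 0.1521] [1.401 1.569 2.616] F [-0.1  0.4 -4.9] gap 0.354
toolx [-0.002  0.001 -1.   ] toolz [0.348 0.937 0.   ]
top 3646 mid [0.5062 0.2071 0.1269] ext [0.155 0.145 0.012] circ [0.5032 0.2154 0.0623] ztop 0.1325
top tilt [-0.0026  0.0019] edge z 0.1256 2131
```

View pics/c9.png

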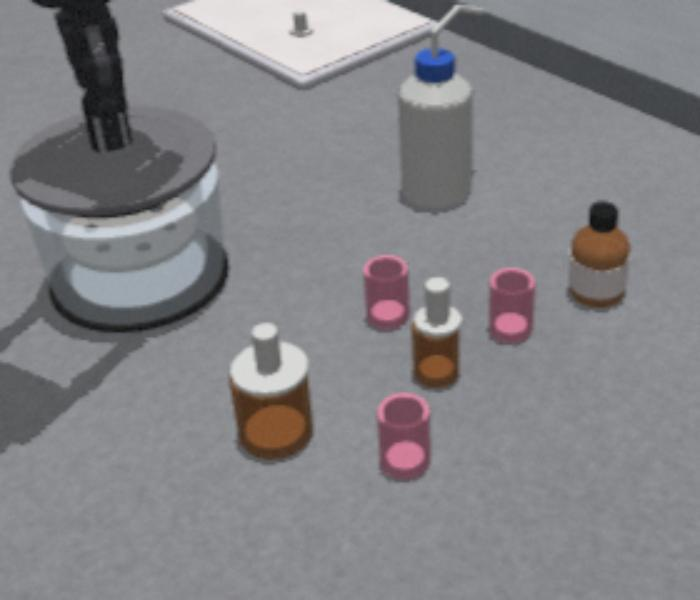

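>>> apply_moves(
  deltas=[
    [0.5, 0, -1.5, 0, 0, 0, 25],
    [0, 0, 0, 0, 0, 0, 25],
    [0, 0, 0, 0, 0, 0, 25],
    [0, 0, 0, 0, 0, 0, 25],
  ],
)

```text
time: 17.6
ee_pos: [0.5061, 0.2122, 0.15]
tool_rot: [1.836, 1.567, 3.051]
wrist_force: [0.3, 0.7, -5.6]
finger_gap: 0.357
```

>>> apply_moves(
  deltas=[
    [0, 0, 0, 0, 0, 0, 25],
    [0, 0, 0, 0, 0, 0, 25],
    [0, 0, 0, 0, 0, 0, 25],
    [0, 0, 0, 0, 0, 0, 25],
  ],
)

```text
time: 18.0
ee_pos: [0.5058, 0.2121, 0.1495]
tool_rot: [1.922, 1.566, 3.137]
wrist_force: [-0.2, -1.1, -4.6]
finger_gap: 0.356
```

```bash
python3 lid.py
```

```text
tcp [0.5058 0.2121 0.1495] [1.926 1.566 3.141] F [-0.2 -0.2 -4.7] gap 0.353
toolx [-0.005  0.    -1.   ] toolz [ 0.348  0.937 -0.002]
side 2229 mid [0.5065 0.2125 0.1243] ext [0.155 0.156 0.017] circ [0.5083 0.2168 0.059 ] ztop 0.1316
side tilt [-0.0014  0.0106] edge z 0.1224 1175
tcp [0.5058 0.2121 0.1496] [1.92  1.566 3.136] F [ 0.4  0.1 -4.4] gap 0.355
toolx [-0.005  0.    -1.   ] toolz [ 0.348  0.937 -0.002]
top 3848 mid [0.5066 0.2069 0.1251] ext [0.154 0.145 0.016] circ [0.5018 0.2162 0.0614] ztop 0.1311
top tilt [-0.0047 -0.0026] edge z 0.1226 2085
```

The lid is held about 19–20 mm open, level within about 0.3°, and only its weight is left on the wrist. Handing in.

```bash
python3 -c "
from station import r
print(r.hand_in())"
```

```text
the job is handed in; nothing more can be done
None
```

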